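Clip the ring mandrel into its holder and try the brass sleeve on it

ROBOT

A 6-joint arm with a two-finger parallel gripper is mounted at the origin on the work surface. World frame = base frame: x ahead of the robot, y to its left, z up, the work surface at z = 0. Lengths are in mm, angles in degrees, forces in N, time in s.
With the tool pointing down it reaches from about 300 to 850 mm from the base axis. Payload 4.2 kg.
Tool frame: the origin (TCP) lies midway between the tips of the shut fingers; the grasp point (between the pads) lies 19 mm behind it; z points along the fingers, y is the line along which they close (so a half turn about z gives the same grasp; the last joint's range is limited). The gripper opens to 91 mm and grips with 3 to 60 N. Pads are 32 mm wide; open, the fingers measure 118 mm over their backs; the gripper's body (76 mm by 178 mm) begins 60 mm behind the grasp point.
Start: joints at [-69.901, 18.312, 89.639, -0, 72.044, -1.146], TCP at [208.362, -535.937, 213.976] pointing down, gripper open.
Joint ranges: [-177.97, 177.97], [-48.28, 115.42], [12.27, 149.76], [-77.06, 257.06], [2.81, 150.46], [-146.56, 146.56]. Speed limits (degrees/s): [147.25, 147.25, 180, 180, 180, 180].

INTERFACE

Orientations are given as [roll, pitch, yaw] about the fixed x, y, z axes, in that order (R = Rz(yaw) Ry(pitch) Rx(roll)).
In Python, from workcell import env gives the robot as it stands.
- The arm moves only by the tool send_rows, never from a script. Its argument "steps" is a list that holds one entry, the list of rows, each a list of 5 numbers: the shift along the tool's x, y, z scaled (see below), then the turn about the tool's z scaled (see below), then the opening, from 0 (shut) to 1 (fully open). In form: [[[dx, dy, dz, yaw, fingers], ...]]. A call has 1 to 5 rows; each row shifts and turns the commanded pose from where the row before left it, along the tool's axes as they then stand; what a row does not reach is not made up. The controller multiplies each number of a shift by 0.04 m and each number of a turn by 0.12 rad. A row lasts 1/12 s, in which the tool goes at most 41.7 mm and 7.16 degrees, less where a joint would pass 70% of its speed; a pose out of reach is approached as far as the arm can. A call with a number of a shift or a turn outside -1 to 1 is refused whole. A call with a gripper value outside its range is refused whole. The fingers move at their own pace and stop on an object; "squeeze" is the grip in N (left out, the last holds). Time passes only in rows, so rows that do not move let the fingers close. It gives the time, the measured TCP pose, the force, the opening and the grip force at its end, in the units of the state.
- env.state(): the state, without advancing time (a new reading comes with each control period).
- env.grab_frame(name): name is "side" or "top"; returns a dict with "pixels" (480x640x3 uint8, red, green, blue), "depth" (480x640 float32, mm along the optical axis (not along the pixel's ray), 0 where there is no reading), "intrinsics" (3x3 intrinsics, pixels), "cam_to_world" (4x4, takes a point from camera to world coordinates). Camera axes: x right, y down, z forward; pixel columns grow to the right and rows downward; lengths in mm; the calibration is good to about 2 mm. A picture is of the moment at which its call begins.
- env.job_done(): hands the job in; it is judged then, once.
The state is a dict: "time_s": time; "qpos": joint angles; "qvel": joint speeds; "effort": joint torques, N m; "ee_pos": TCP position; "ee_rot": TCP orientation; "force": force on the tool from outside, world axes, zero at the start; "torque": the same for the moment, N m; "gripper_width": finger opening in mm; "gripper_force": force on a finger pad.
Only numpy, scipy, OpenCV 4.12 (cv2) and the standard library are available. Lean on these libraries where they do the work, as an engineer would, in place of code of your own. Each camera call takes 0.05 s, during which the arm holds its last target. There are 200 camera calls.

TASK

Take the steel ring mandrel out of the tool tray and press it straight down into both forks of its holder, past the red sprung jaw, until it is fully home and the jaw has snapped shut over it, with its bare pointed end out over the holder's blue end. Then check the brass sleeve's fit: slide it over that bare end right up to the square collar and leave it there. Leave the copper sleeve (its bore is too small), the file, the bottle and the mallet where they are, the bottle standing.

Things in the scene. Friction and masses are not known exactly. Their poses are not given: they have to be found in the camera images.
- mandrel: steel rod, 14 mm diameter. Origin on its axis, midway along the 104 mm of shaft that goes in the forks; y runs along the axis to the bare end. Square collar 22 x 22 mm at y = 52 to 58 mm, then the bare end to the tip at y = 124 mm (last 12 mm taper to 8 mm). Dark square wooden handle 22 x 22 mm, y = -52 to -107 mm. Lies level in the tray, axis 15 mm above the table. About 0.24 kg
- mandrel_tip (a point): centre of the mandrel's bare pointed end, 124 mm from the mandrel's origin
- holder: fixed holder. Origin on the table under the seat's middle; y along the seat, blue end at +y. Base plate 80 (x) x 155 mm (y = -75 to 80), 12 mm high. Two forks 12 mm thick centred at y = -40 and 40 mm (68 mm clear between), seat floor 78 mm above the table, fixed prong on the -x side, red jaw finger on the +x side; they flare to a mouth 40 mm wide, 110 mm up; the jaw's noses narrow it to 11 mm
- holder_seat (a point): where the mandrel's origin belongs when it is home: midway between the forks, 85 mm above the table; axes as the holder's. The mandrel's y axis must point along this y axis (play along y is 6 mm either way)
- jaw (a joint): red sprung jaw: two fingers (one at each fork) on one hinge bar along y, 45 mm above the table, 16 mm to the +x side of the seat. 0 shut, grows (rad) as it is pushed open outwards. The mandrel opens it to about 0.06 to pass, which takes a downward push of about 15 to 20 N; it springs shut by itself
- jaw_nose (a point): midway between the jaw's two rounded noses (4 mm radius), 94.5 mm above the table when shut
- brass_sleeve: brass tube, 28 mm outside diameter, 18 mm bore, 24 mm long, about 60 g, lying across a post of the sleeve rest with its axis level. Origin at its centre (37 mm above the table), y along its axis
- copper_sleeve: copper tube of the same outside size but 10 mm bore, too small for the mandrel, on the other post of the sleeve rest; leave it there. Origin at its centre, y along its axis. Which sleeve is on which post varies
- sleeve_rest: fixed wooden rest, base 150 (x) x 50 (y) x 8 mm, with two posts 22 mm wide (x), 20 mm long (y) and 25 mm high at x = -45 and +45 mm, each carrying one sleeve with its axis along y. Origin at the underside centre
- tray: fixed open wooden tool tray, 170 (x) x 300 (y) mm, walls 22 mm high and 4 mm thick, floor 4 mm thick, with the mandrel on its -x side and a file on its +x side, both along y. Origin at the underside centre
- file: file lying in the tray along y: orange handle 20 x 20 x 70 mm towards -y, flat dark blade 120 mm. Origin at its underside. Leave it alone
- bottle: tall amber bottle, 52 mm diameter, 150 mm high, standing between tray and holder. Origin at its underside centre. Leave it alone
- mallet: wooden mallet, 200 mm long, lying behind the holder, handle to its -x. Leave it alone
Mind the look-alikes: they are no part of the job. Leave any black or white look-alike of the brass_sleeve alone.

How it is judged (in metres and radians):
On the way, in this order (a step that is already met when the one before it is completed fails the run):
1. the robot holds or presses the mandrel while it pushes the sprung jaw open (value of joint jaw above 0.03 rad and contact force between the fingers and mandrel above 0.5 N).
2. the mandrel is home in both forks, its bare end over the blue end, and the jaw is shut (x of mandrel in the frame of holder_seat between -0.004 and 0.004 m and z of mandrel in the frame of holder_seat between -0.004 and 0.004 m and y of mandrel in the frame of holder_seat between -0.012 and 0.012 m and angle between the y axis of mandrel and the y axis of holder_seat, either way round below 0.06 rad and y of mandrel_tip in the frame of holder_seat above 0.1 m and value of joint jaw below 0.03 rad), for 0.2 s.
3. the brass sleeve is on the bare end, up to the collar, with the mandrel still home (all of step 2 and x of brass_sleeve in the frame of mandrel between -0.0045 and 0.0045 m and z of brass_sleeve in the frame of mandrel between -0.0045 and 0.0045 m and y of brass_sleeve in the frame of mandrel between 0.066 and 0.077 m), for 0.1 s.
At the end, for the whole second after the job is handed in: mandrel home in both forks (4 mm across and in height, 0.06 rad, 12 mm lengthwise), bare end at the blue end, jaw shut (below 0.03); brass sleeve on the bare end within 7 mm of the collar; both at rest; copper sleeve moved under 20 mm, file, bottle and mallet under 30 mm (all of step 3 and linear speed of each of brass_sleeve, mandrel below 0.02 m/s and distance of copper_sleeve from where it was at the start of the episode below 0.02 m and distance of each of file, bottle, mallet from where it was at the start of the episode below 0.03 m); the robot touches nothing.
It fails at once if the copper sleeve is taken or knocked away (moved 20 mm) (distance of copper_sleeve from where it was at the start of the episode above 0.02 m).
It fails at once if the file, bottle or mallet is moved 30 mm (distance of any of file, bottle, mallet from where it was at the start of the episode above 0.03 m).
It fails at once if the bottle is tipped over (angle between bottle's own z axis and vertical above 0.5 rad).
It also fails if it takes over 58 s, if anything falls off the work surface, if the arm or the gripper's body presses on something with over 40 N, if the wrist force passes 120 N, or if a joint passes its speed limit or range.

## Working session

There is one attempt and no reset: what is moved stays moved. The work goes in short steps, Python scripts to look and compute and a tool call to move; the robot and the scene stay as the last step left them, time stands still between calls to the robot, and variables do not carry over. Pictures are saved under pics/ and viewed, at most 10 in all, crops included, and the job is handed in when it is done.

Besides the shell and the picture viewer there is one more tool, called by a JSON object that holds its "fn" and its "kwargs", one argument or row to a line. send_rows: Moves the arm, as the interface text tells. Shifts and turns lie within -1 to 1; 1 stands for 0.04 m of shift or 0.12 rad of turn. Its arguments: {"type":"object","properties":{"steps":{"type":"array"},"squeeze":{"type":"number"}},"required":["steps"]}

```bash
mkdir -p pics
cat > h.py <<'E'
import numpy as np,cv2
from workcell import env
def grab(n):
    f=env.grab_frame(n);K=np.array(f["intrinsics"]);T=np.array(f["cam_to_world"]);d=f["depth"].astype(float)
    v,u=np.indices(d.shape)
    P=np.stack([(u-K[0,2])/K[0,0]*d,(v-K[1,2])/K[1,1]*d,d,np.ones_like(d)],-1)@T.T
    return f["pixels"],d,P[...,:3]
E
python3 - <<'E'
from h import *
for n in("top","side"):
    p,d,P=grab(n);cv2.imwrite(f"pics/{n}0.png",p[...,::-1]);np.savez(f"{n}0.npz",p=p,d=d,P=P)
    print(n,[P[r,c].round() for r,c in((0,0),(0,639),(479,0),(479,639),(240,320))])
print(env.state())
E
```

```text
top [array([1804., 1441., -740.]), array([ 1834., -1220.,  -665.]), array([ -84., 1103., -643.]), array([  81., -738.,   -3.]), array([632.,  31.,   1.])]
side [array([ 1842., -1023.,   231.]), array([ 99., -43., 551.]), array([1544.,  225., -751.]), array([ 65., 435.,   0.]), array([601., -77.,  -2.])]
{'time_s': 0.1, 'qpos': array([-6.99012534e+01,  1.83477347e+01,  8.96973832e+01, -1.27343278e-03,
        7.20427317e+01, -1.14591540e+00]), 'qvel': array([-0.00666295, -0.1537537 , -0.128047  , -0.02365752,  0.01513433,
       -0.01017605]), 'effort': array([-4.66483743e-04, -4.13334668e+01, -2.32510006e+01,  7.29159010e-02,
        4.21718310e-02, -5.71860630e-05]), 'ee_pos': array([ 208.19891996, -535.5241702 ,  213.22055587]), 'ee_rot': array([-1.79912144e+02, -5.46320189e-04,  2.12450551e+01]), 'force': array([ 0.50111295, -0.5395351 ,  0.11778401]), 'torque': array([0.03269564, 0.04733705, 0.0094544 ]), 'gripper_force': 0.0, 'gripper_width': 90.94104730330132}
```

View pics/top0.png

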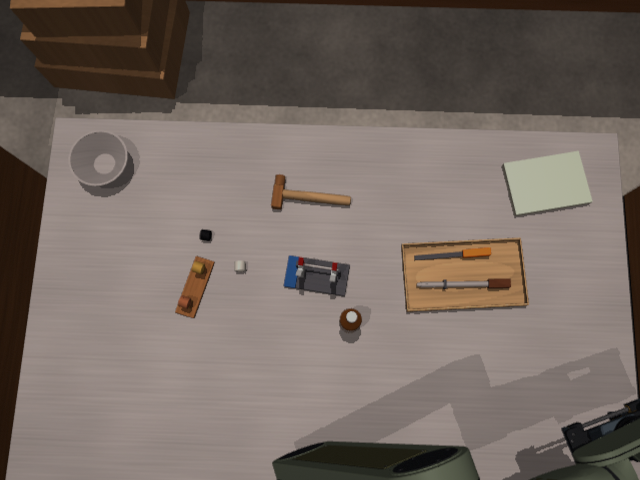

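View pics/side0.png

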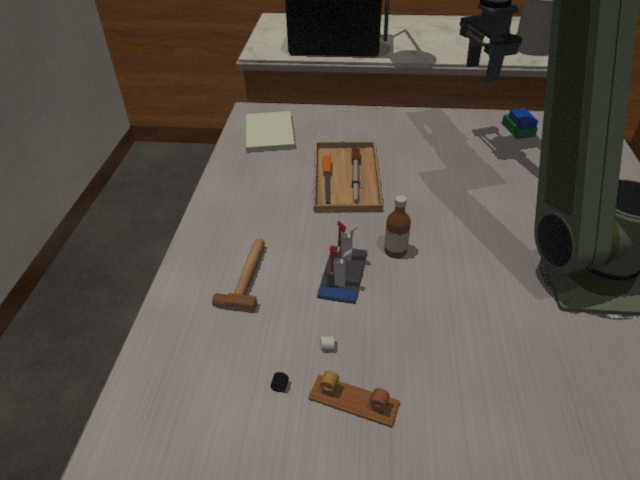

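The top view shows the tray at (463,275), with the mandrel's tip at (418,283) and its handle at (499,284). The holder is at (317,275) with its blue end left at (291,271) and the red jaw up (+x). Brass is on the rest's upper post (198,267) and copper on the lower one (185,302). The bottle is at (350,320), with black and white look-alikes at (205,235) and (240,266).

```bash
cat > m.py <<'E'
from h import *
def rect(Q):
    (c,s,a)=cv2.minAreaRect(Q[:,:2].astype(np.float32)); 
    B=cv2.boxPoints((c,s,a)); e=[B[1]-B[0],B[2]-B[1]]; L=max(e,key=np.linalg.norm)
    return np.round(c,1),np.round(sorted(s),1),round(np.degrees(np.arctan2(L[1],L[0]))%180,2),len(Q),Q[:,2].mean().round(1)
def line(Q):
    m=Q.mean(0);w=np.linalg.svd(Q-m,full_matrices=False)[2][0]; w=w*np.sign(w[1]); t=(Q-m)@w
    return m.round(1),w.round(4),np.round([t.min(),t.max()],1),len(Q)
def load(n): z=np.load(n+"0.npz");return z["p"].astype(int),z["P"]
def box(n,u0,u1,v0,v1):
    p,P=load(n);s=np.s_[v0:v1,u0:u1];return p[s].reshape(-1,3),P[s].reshape(-1,3)
E
python3 - <<'E'
from m import *
p,Q=box("top",395,535,230,320); print("tray",rect(Q[(Q[:,2]>14)]))
p,Q=box("top",413,515,274,294); k=(Q[:,2]>13)&(Q[:,2]<40);print("mandrel",line(Q[k]),Q[k][:,2].max())
R,G,B=p.T; dk=(R<110)&(R>G*1.5)&k; print(" handle",rect(Q[dk]))
gr=(abs(R-B)<25)&(Q[:,2]>12)&k; print(" steel",line(Q[gr]))
p,Q=box("top",278,355,250,300); z=Q[:,2]; print("plate",rect(Q[(z>7)&(z<18)]),"all",rect(Q[z>7]))
R,G,B=p.T; bl=(B>R*1.6)&(B>80); print(" blue",rect(Q[bl])); rd=(R>2*G)&(R>90)&(R>2*B)&(z>60); print(" red",rect(Q[rd]),Q[rd].round())
hi=(z>70)&~rd; print(" forks",rect(Q[hi]))
p,Q=box("top",170,220,250,322); z=Q[:,2]; print("rest",rect(Q[(z>4)]),rect(Q[(z>4)&(z<13)])); 
for n,u0,u1,v0,v1 in(("brass",185,215,255,282),("copper",172,203,287,318)):
  p,Q=box("top",u0,u1,v0,v1);k=Q[:,2]>40;print(n,rect(Q[k]),Q[k].mean(0).round(1),Q[k][:,2].max())
p,Q=box("top",335,365,303,335);k=Q[:,2]>60;print("bottle",rect(Q[k]),Q[k][:,2].max())
p,Q=box("side",315,400,365,425);R,G,B=p.T;z=Q[:,2]
k=(z>20)&(z<60);print("side rest hi"); 
import sys
for nm,u0,u1 in(("brass",315,345),("copper",365,395)):
  p,Q=box("side",u0,u1,365,415);k=Q[:,2]>28;print(nm,rect(Q[k]),Q[k].min(0).round(1),Q[k].max(0).round(1))
E
```

```text
tray (array([ 513.8, -224.4]), array([244.8, 559.5]), np.float32(110.95), 1767, np.float64(61.1))
mandrel (array([ 529.9, -339.2,   22.2]), array([-0.0422,  0.9988, -0.0256]), array([-104.2,  126.5]), 628) 34.057650566275925
 handle (array([ 532. , -415.2]), array([20.5, 56.9]), np.float32(93.43), 195, np.float64(25.4))
 steel (array([ 526.9, -300.1,   20.8]), array([-0.0429,  0.9991,  0.0022]), array([-89.7,  86.6]), 337)
plate (array([539.6,  41.6]), array([111. , 180.5]), np.float32(96.22), 1523, np.float64(12.1)) all (array([444.2,  44.1]), array([185.3, 285. ]), np.float32(177.6), 1910, np.float64(36.1))
 blue (array([547.9,  99.2]), array([27.7, 77.2]), np.float32(174.83), 309, np.float64(12.3))
 red (array([444.4,  -2.9]), array([ 84.5, 277.3]), np.float32(18.55), 67, np.float64(123.6)) [[ 564.   75.  112.]
 [ 562.   75.  110.]
 [ 562.   73.  111.]
 [ 562.   71.  112.]
 [ 562.   68.  115.]
 [ 560.   75.  108.]
 [ 561.   73.  108.]
 [ 562.   71.  102.]
 [ 561.   68.  108.]
 [ 558.   75.  108.]
 [ 559.   73.  102.]
 [ 559.   71.  106.]
 [ 557.   68.  113.]
 [ 556.   78.  104.]
 
[... 1363 characters left out ...]
(5.04), 968, np.float64(7.4))
brass (array([433.1, 161.6]), array([ 28.5, 429.3]), np.float32(55.39), 106, np.float64(87.6)) [539.3 317.5  87.6] 1436.0811704040818
copper (array([389.1, 176.6]), array([ 28.1, 407.5]), np.float32(67.93), 119, np.float64(129.5)) [451.4 332.  129.5] 1436.0811704040818
bottle (array([379.9, -22.5]), array([ 51. , 155.7]), np.float32(150.91), 418, np.float64(126.9)) 1436.0811704040818
side rest hi
brass (array([532.2, 575.4]), array([ 32.2, 528.4]), np.float32(93.18), 298, np.float64(57.5)) [501.6 311.9  28.3] [561.8 838.3 814.9]
copper (array([487.8, 588.1]), array([ 29.8, 500.4]), np.float32(83.45), 319, np.float64(64.8)) [445.5 338.4  28.1] [501.6 838.3 814.9]
```

```bash
sed -i 's/return p\[s\].reshape(-1,3),P\[s\].reshape(-1,3)/p=p[s].reshape(-1,3);Q=P[s].reshape(-1,3);k=Q[:,2]<300;return p[k],Q[k]/' m.py
python3 - <<'E'
from m import *
p,Q=box("top",278,355,250,300); z=Q[:,2];print("plate+",rect(Q[z>7]),rect(Q[(z>7)&(z<18)])); 
R,G,B=p.T; rd=(R>2*G)&(R>90)&(R>2*B)&(z>60); hi=(z>70)&~rd
c=np.array([541.9,33.5]);a=np.radians(-5.17);Rm=np.array([[np.cos(a),-np.sin(a)],[np.sin(a),np.cos(a)]])
for n,k in(("red",rd),("grey",hi)):
  q=(Q[k][:,:2]-c)@Rm
  for s in(-1,1):
    j=q[:,1]*s>0; print(n,s,"x",np.percentile(q[j,0],[3,50,97]).round(1),"y",np.percentile(q[j,1],[3,97]).round(1),j.sum())
p,Q=box("top",170,220,250,322); z=Q[:,2]; print("rest",rect(Q[z>4]),rect(Q[(z>4)&(z<13)]))
for n,u0,u1,v0,v1 in(("brass",185,215,255,282),("copper",172,203,287,318)):
  p,Q=box("top",u0,u1,v0,v1);k=Q[:,2]>36;print(n,rect(Q[k]),Q[k].mean(0).round(1),Q[k][:,2].max())
for nm,u0,u1 in(("brass",315,345),("copper",365,395)):
  p,Q=box("side",u0,u1,365,415);k=(Q[:,2]>36);print("side",nm,rect(Q[k]),Q[k].mean(0).round(1))
p,Q=box("top",335,365,303,335);k=Q[:,2]>60;print("bottle",Q[k&(Q[:,2]>130)].mean(0),rect(Q[k]))
p,Q=box("side",318,368,245,302);k=(Q[:,2]>7);print("side holder",rect(Q[k]));R,G,B=p.T;bl=(B>R*1.6)&(B>80)&(Q[:,2]>8); print(" blue",rect(Q[bl]))
p,Q=box("side",345,365,145,205);k=(Q[:,2]>13);print("side mandrel",rect(Q[k]),line(Q[k]))
E
```

```text
plate+ (array([539.6,  41.6]), array([111. , 180.5]), np.float32(96.22), 1893, np.float64(23.5)) (array([539.6,  41.6]), array([111. , 180.5]), np.float32(96.22), 1523, np.float64(12.1))
red -1 x [ 1.6  8.6 14.8] y [-44.3 -34.6] 35
red 1 x [ 4.9 10.4 17. ] y [35.8 45.4] 31
grey -1 x [-25.5 -11.   16.9] y [-44.7 -33.5] 61
grey 1 x [-22.7  -2.9  19.2] y [34.7 46.3] 73
rest (array([506.9, 339.9]), array([122.3, 182.3]), np.float32(5.04), 1289, np.float64(15.5)) (array([506.9, 339.9]), array([122.3, 182.3]), np.float32(5.04), 968, np.float64(7.4))
brass (array([547. , 327.1]), array([25.4, 27.3]), np.float32(165.37), 112, np.float64(47.6)) [545.9 326.7  47.6] 56.02332704769674
copper (array([461. , 353.7]), array([25.2, 26.6]), np.float32(163.11), 119, np.float64(47.2)) [460.7 353.1  47.2] 56.73683679845317
side brass (array([546.2, 326.2]), array([25.9, 27. ]), np.float32(164.61), 233, np.float64(47.9)) [545.  328.3  47.9]
side copper (array([460.6, 353.4]), array([25.3, 27.4]), np.float32(163.57), 265, np.float64(47.7)) [460.2 355.9  47.7]
bottle [426.90647355 -47.90999742 149.29392081] (array([426.6, -47.9]), array([49.5, 51. ]), np.float32(91.71), 413, np.float64(111.0))
side holder (array([540.3,  35.3]), array([ 80.1, 159.6]), np.float32(82.71), 2000, np.float64(28.2))
 blue (array([548.8,  97.6]), array([30.4, 76.9]), np.float32(171.93), 371, np.float64(13.1))
side mandrel (array([ 525.8, -332.4]), array([ 37.3, 292.4]), np.float32(95.0), 355, np.float64(23.0)) (array([ 528.6, -324. ,   23. ]), array([-0.0508,  0.9986, -0.0168]), array([-154.6,  138.1]), 355)
```

```bash
cat > plan.py <<'E'
import sys
from h import *
# usage: plan.py x y z yaw [n] : even rows from the present pose, in tool axes
x,y,z,yaw=map(float,sys.argv[1:5]); s=env.state(); p=s["ee_pos"]; r=s["ee_rot"]
d=np.array([x,y,z])-p; dy=(yaw-r[2]+180)%360-180
n=int(sys.argv[5]) if len(sys.argv)>5 else int(max(np.ceil(np.linalg.norm(d)/36),np.ceil(abs(dy)/6.5),1))
print("t",round(s["time_s"],2),p.round(1),r.round(2),"w",s["gripper_width"].round(1),"grip",round(s["gripper_force"],1),"F",s["force"].round(1),"d",d.round(1),round(dy,2))
for i in range(n):
    a=np.radians(r[2]+dy*i/n); e=d/n/40
    print([round(v,3) for v in(e[0]*np.cos(a)+e[1]*np.sin(a),e[0]*np.sin(a)-e[1]*np.cos(a),-e[2],np.radians(-dy/n)/.12)])
E
python3 plan.py 528.6 -336 110 92.5
```

```text
Traceback (most recent call last):
  File "plan.py", line 7, in <module>
    print("t",round(s["time_s"],2),p.round(1),r.round(2),"w",s["gripper_width"].round(1),"grip",round(s["gripper_force"],1),"F",s["force"].round(1),"d",d.round(1),round(dy,2))
                                                             ^^^^^^^^^^^^^^^^^^^^^^^^
AttributeError: 'float' object has no attribute 'round'
```

```bash
sed -i 's/s\["gripper_width"\].round(1)/round(s["gripper_width"],1)/' plan.py; python3 plan.py 528.6 -336 110 92.5
```

```text
t 0.1 [ 208.2 -535.5  213.2] [-179.91   -0.     21.25] w 90.9 grip 0.0 F [ 0.5 -0.5  0.1] d [ 320.4  199.5 -103.2] 71.25
[np.float64(0.843), np.float64(-0.159), np.float64(0.235), np.float64(-0.942)]
[np.float64(0.856), np.float64(-0.063), np.float64(0.235), np.float64(-0.942)]
[np.float64(0.857), np.float64(0.034), np.float64(0.235), np.float64(-0.942)]
[np.float64(0.848), np.float64(0.131), np.float64(0.235), np.float64(-0.942)]
[np.float64(0.828), np.float64(0.226), np.float64(0.235), np.float64(-0.942)]
[np.float64(0.797), np.float64(0.317), np.float64(0.235), np.float64(-0.942)]
[np.float64(0.756), np.float64(0.405), np.float64(0.235), np.float64(-0.942)]
[np.float64(0.705), np.float64(0.488), np.float64(0.235), np.float64(-0.942)]
[np.float64(0.646), np.float64(0.565), np.float64(0.235), np.float64(-0.942)]
[np.float64(0.578), np.float64(0.634), np.float64(0.235), np.float64(-0.942)]
[np.float64(0.503), np.float64(0.695), np.float64(0.235), np.float64(-0.942)]
```

{"fn": "send_rows", "kwargs": {
  "steps": [
    [[0.84,-0.16,0.23,-0.94,0.66],[0.86,-0.06,0.23,-0.94,0.66],[0.86,0.03,0.23,-0.94,0.66],[0.85,0.13,0.23,-0.94,0.66],[0.83,0.23,0.23,-0.94,0.66]]
  ],
  "squeeze": 40
}}

```text
time_s: 0.52
ee_pos: [355.3, -443.9, 167.2]
ee_rot: [-180.0, -0.0, 53.9]
force: [0.7, 0.3, 0.0]
gripper_width: 61.9
gripper_force: 0.0
```

{"fn": "send_rows", "kwargs": {
  "steps": [
    [[0.8,0.32,0.23,-0.94,0.66],[0.76,0.4,0.23,-0.94,0.66],[0.7,0.49,0.23,-0.94,0.66],[0.65,0.56,0.23,-0.94,0.66],[0.58,0.63,0.23,-0.94,0.66]]
  ]
}}

```text
time_s: 0.93
ee_pos: [501.0, -353.0, 121.1]
ee_rot: [-180.0, -0.0, 86.2]
force: [0.7, 0.2, 0.6]
gripper_width: 60.0
gripper_force: 0.0
```

{"fn": "send_rows", "kwargs": {
  "steps": [
    [[0.5,0.7,0.23,-0.94,0.66],[0,0,0,0,0.66],[0,0,0,0,0.66]]
  ]
}}

```text
time_s: 1.18
ee_pos: [529.8, -335.0, 111.4]
ee_rot: [-179.9, -0.1, 92.5]
force: [0.4, -0.1, 0.7]
gripper_width: 60.2
gripper_force: 0.0
```

```bash
sed -i 's/print(\[round(v,3)/print([round(float(v),3)/' plan.py; python3 plan.py 528.6 -336 40 92.5
python3 - <<'E'
from h import *
p,d,P=grab("top");cv2.imwrite("pics/t1.png",cv2.resize(p[200:350,380:580,::-1],None,fx=4,fy=4))
E
```

```text
t 1.18 [ 529.8 -335.   111.4] [-1.7987e+02 -7.0000e-02  9.2460e+01] w 60.2 grip 0.0 F [ 0.4 -0.1  0.7] d [ -1.2  -1.  -71.4] 0.04
[-0.012, -0.016, 0.892, -0.003]
[-0.012, -0.016, 0.892, -0.003]
```

View pics/t1.png

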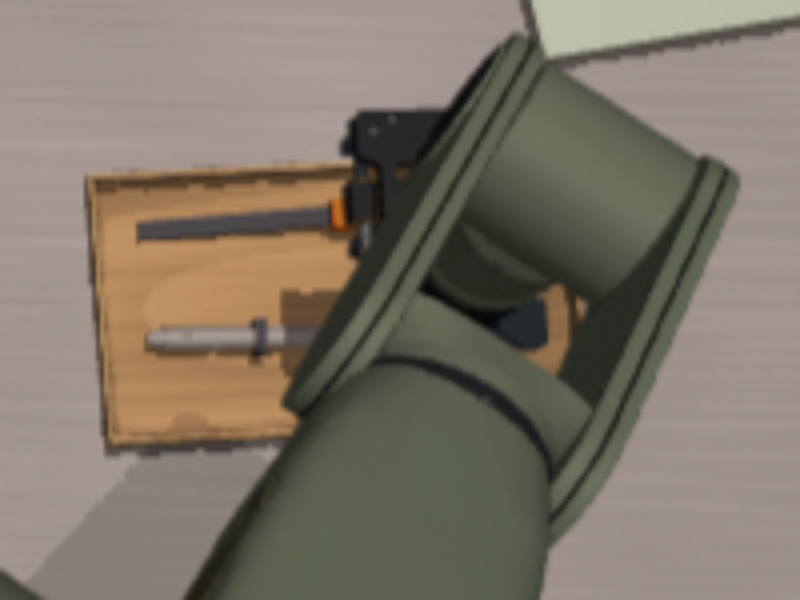

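The picture shows the gripper over the mandrel's shaft, with the collar and bare end clear at crop (260,338). The file lies about 8 mm beyond the far finger, so I narrow the opening before going down.

{"fn": "send_rows", "kwargs": {
  "steps": [
    [[-0.02,-0.03,0.8,0,0.45],[0,0,0.8,0,0.45],[0,0,0.6,0,0.45],[0,0,0.3,0,0.45],[0,0,0.09,0,0.45]]
  ]
}}

```text
time_s: 1.65
ee_pos: [525.9, -337.4, 7.3]
ee_rot: [-179.8, -0.1, 92.2]
force: [-0.6, 0.1, -0.1]
gripper_width: 41.0
gripper_force: 0.0
```

{"fn": "send_rows", "kwargs": {
  "steps": [
    [[0,0,0,0,0.45],[0,0,0,0,0],[0,0,0,0,0],[0,0,0,0,0],[0,0,0,0,0]]
  ]
}}

```text
time_s: 2.07
ee_pos: [528.8, -337.6, 10.4]
ee_rot: [179.9, 0.1, 92.3]
force: [-0.9, 0.8, 0.0]
gripper_width: 17.3
gripper_force: 0.0
```

{"fn": "send_rows", "kwargs": {
  "steps": [
    [[0,0,0,0,0],[0,0,0,0,0],[0,0,0,0,0]]
  ]
}}

```text
time_s: 2.32
ee_pos: [528.9, -337.6, 10.2]
ee_rot: [179.9, 0.1, 92.4]
force: [1.2, 0.7, 5.7]
gripper_width: 13.3
gripper_force: 40.0
```

```bash
python3 plan.py 528.6 -336 110 92.5
```

```text
t 2.32 [ 528.9 -337.6   10.2] [1.799e+02 7.000e-02 9.236e+01] w 13.3 grip 40.0 F [1.2 0.7 5.7] d [-0.3  1.6 99.8] 0.14
[0.013, -0.002, -0.832, -0.007]
[0.013, -0.002, -0.832, -0.007]
[0.013, -0.002, -0.832, -0.007]
```

{"fn": "send_rows", "kwargs": {
  "steps": [
    [[0,0,0,0,0.25],[0,0,0,0,0.25],[0.04,0,0.1,0,0.25],[0,0,0,0,0.25],[0,0,0,0,0]]
  ]
}}

```text
time_s: 2.73
ee_pos: [527.6, -335.3, 4.5]
ee_rot: [-179.9, -0.0, 92.3]
force: [0.5, 0.0, -1.8]
gripper_width: 18.5
gripper_force: 0.0
```

{"fn": "send_rows", "kwargs": {
  "steps": [
    [[0,0,0,0,0],[0,0,0,0,0],[0,0,0,0,0],[0,0,0,0,0]]
  ],
  "squeeze": 50
}}

```text
time_s: 3.07
ee_pos: [527.6, -335.4, 4.7]
ee_rot: [-179.9, -0.0, 92.3]
force: [-0.4, -0.6, -2.2]
gripper_width: 12.8
gripper_force: 50.0
```

{"fn": "send_rows", "kwargs": {
  "steps": [
    [[0,0,-0.3,0,0],[0,0,-0.8,0,0],[0,0,-0.9,0,0],[0,0,-0.9,0,0],[0,0,-0.8,0,0]]
  ]
}}

```text
time_s: 3.48
ee_pos: [528.0, -335.7, 156.2]
ee_rot: [179.9, 0.1, 92.3]
force: [0.3, -0.4, -3.2]
gripper_width: 12.9
gripper_force: 50.0
```

```bash
python3 plan.py 540.2 33 145 83 11
python3 - <<'E'
from h import *
p,d,P=grab("side");cv2.imwrite("pics/s1.png",cv2.resize(p[60:300,240:480,::-1],None,fx=2.5,fy=2.5))
E
```

```text
t 3.48 [ 528.  -335.7  156.2] [1.7993e+02 6.0000e-02 9.2330e+01] w 12.9 grip 50.0 F [ 0.3 -0.4 -3.2] d [ 12.2 368.7 -11.2] -9.33
[0.836, 0.062, 0.025, 0.123]
[0.837, 0.049, 0.025, 0.123]
[0.838, 0.037, 0.025, 0.123]
[0.838, 0.025, 0.025, 0.123]
[0.838, 0.012, 0.025, 0.123]
[0.838, -0.0, 0.025, 0.123]
[0.838, -0.013, 0.025, 0.123]
[0.838, -0.025, 0.025, 0.123]
[0.837, -0.038, 0.025, 0.123]
[0.837, -0.05, 0.025, 0.123]
[0.836, -0.062, 0.025, 0.123]
```

View pics/s1.png

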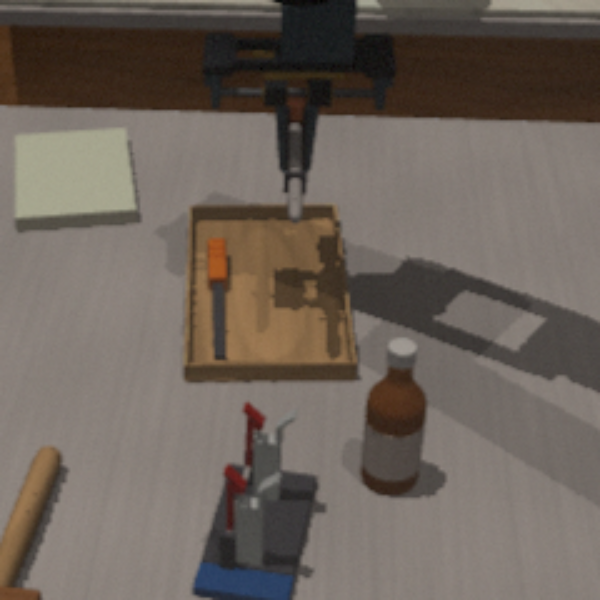

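The side view shows the mandrel held between the fingers at crop (295,165), tip towards the holder, with the tray and file undisturbed.

{"fn": "send_rows", "kwargs": {
  "steps": [
    [[0.5,0.06,0.02,0.12,0],[0.84,0.05,0.02,0.12,0],[0.84,0.04,0.02,0.12,0],[0.84,0.02,0.02,0.12,0],[0.84,0.01,0.02,0.12,0]]
  ]
}}

```text
time_s: 3.95
ee_pos: [533.3, -179.7, 149.6]
ee_rot: [180.0, 0.0, 88.1]
force: [0.8, -0.6, -3.1]
gripper_width: 12.8
gripper_force: 50.0
```

{"fn": "send_rows", "kwargs": {
  "steps": [
    [[0.84,0,0.02,0.12,0],[0.84,-0.01,0.02,0.12,0],[0.84,-0.03,0.02,0.12,0],[0.84,-0.04,0.02,0.12,0],[0.8,-0.05,0.02,0.12,0]]
  ]
}}

```text
time_s: 4.37
ee_pos: [538.1, -12.9, 145.7]
ee_rot: [180.0, -0.0, 84.0]
force: [0.1, -0.0, -3.3]
gripper_width: 12.9
gripper_force: 50.0
```

{"fn": "send_rows", "kwargs": {
  "steps": [
    [[0.6,-0.06,0.02,0.12,0],[0.4,0,0,0,0],[0.2,0,0,0,0],[0,0,0,0,0],[0,0,0,0,0]]
  ]
}}

```text
time_s: 4.78
ee_pos: [541.4, 32.9, 144.6]
ee_rot: [180.0, 0.0, 83.3]
force: [-0.4, 0.1, -3.3]
gripper_width: 13.1
gripper_force: 50.0
```

```bash
python3 plan.py 540.2 33 145 83
python3 - <<'E'
from m import *
for n in("top","side"):
    p,d,P=grab(n);np.savez(n+"1.npz",p=p,P=P)
    c=(p[200:350,240:440] if n=="top" else p[170:350,260:500])
    cv2.imwrite(f"pics/{n}2.png",cv2.resize(c[...,::-1],None,fx=3,fy=3))
    k=(P[...,2]>125)&(P[...,2]<190)&(abs(P[...,0]-547)<25)&(P[...,1]>70)&(P[...,1]<180); print(n,line(P[k]),P[k].min(0).round(),P[k].max(0).round())
E
cd pics; python3 -c "
import cv2,numpy as np
a=cv2.imread('top2.png');b=cv2.imread('side2.png')
cv2.imwrite('both2.png',cv2.resize(np.hstack([cv2.resize(a,(600,450)),cv2.resize(b,(600,450))]),(800,300)))"
```

```text
t 4.78 [541.4  32.9 144.6] [1.7999e+02 5.0000e-02 8.3300e+01] w 13.1 grip 50.0 F [-0.4  0.1 -3.3] d [-1.2  0.1  0.4] -0.3
[-0.0, -0.03, -0.011, 0.044]
top (array([551.3, 123.1, 160.2]), array([ 0.117 ,  0.9915, -0.0574]), array([-36.7,  31.1]), 89) [537.  87. 150.] [561. 154. 171.]
side (array([549.2, 112.1, 160.9]), array([ 0.1257,  0.9915, -0.0331]), array([-41.3,  43.4]), 282) [537.  71. 144.] [560. 155. 170.]
```

View pics/both2.png

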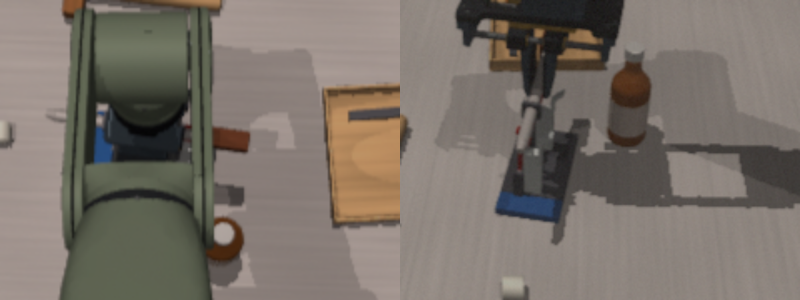

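Both views show the mandrel held level along the holder. Its tip is past the blue end, the rod is over the forks, and the bottle is clear.

{"fn": "send_rows", "kwargs": {
  "steps": [
    [[0,0,0.5,0.04,0],[0,0,0.4,0,0],[0,0,0.2,0,0],[0,0,0.06,0,0],[0,0,0,0,0]]
  ],
  "squeeze": 60
}}

```text
time_s: 5.3
ee_pos: [541.2, 32.6, 97.5]
ee_rot: [-179.9, 0.0, 82.9]
force: [0.1, 0.9, -2.3]
gripper_width: 12.7
gripper_force: 60.0
```

{"fn": "send_rows", "kwargs": {
  "steps": [
    [[0,0,0.1,0,0],[0,0,0.1,0,0],[0,0,0,0,0],[0,0,0,0,0]]
  ]
}}

```text
time_s: 5.63
ee_pos: [541.1, 33.3, 91.2]
ee_rot: [180.0, -0.0, 83.0]
force: [-4.5, 0.5, 5.9]
gripper_width: 12.3
gripper_force: 60.0
```

Contact came at axis height 102 mm, where the nose geometry predicts it, so the rod is centred. I keep pressing.

{"fn": "send_rows", "kwargs": {
  "steps": [
    [[0,0,0.12,0,0],[0,0,0.12,0,0],[0,0,0.08,0,0],[0,0,0,0,0]]
  ]
}}

```text
time_s: 5.97
ee_pos: [540.9, 33.3, 75.8]
ee_rot: [-179.9, 0.0, 83.0]
force: [-1.6, 0.8, -5.0]
gripper_width: 12.9
gripper_force: 60.0
```

{"fn": "send_rows", "kwargs": {
  "steps": [
    [[0,0,0.04,0,0],[0,0,0.02,0,0],[0,0,0,0,0]]
  ]
}}

```text
time_s: 6.22
ee_pos: [541.8, 33.3, 74.7]
ee_rot: [180.0, 0.0, 83.0]
force: [-0.5, -0.5, -3.2]
gripper_width: 12.7
gripper_force: 60.0
```

{"fn": "send_rows", "kwargs": {
  "steps": [
    [[0,0,0.04,0,0],[0,0,0,0,0],[0,0,0,0,0]]
  ]
}}

```text
time_s: 6.47
ee_pos: [541.8, 33.3, 74.5]
ee_rot: [179.9, -0.0, 83.0]
force: [-3.7, -0.5, 5.3]
gripper_width: 12.8
gripper_force: 60.0
```

{"fn": "send_rows", "kwargs": {
  "steps": [
    [[0,0,0.04,0,0],[0,0,0,0,0],[0,0,0,0,0.4],[0,0,0,0,0.4],[0,0,0,0,0.4]]
  ]
}}

```text
time_s: 6.88
ee_pos: [542.5, 33.3, 72.1]
ee_rot: [179.9, -0.0, 83.0]
force: [-0.1, -0.8, -1.4]
gripper_width: 30.0
gripper_force: 0.0
```

{"fn": "send_rows", "kwargs": {
  "steps": [
    [[0,0,-0.3,0,0.4],[0,0,-0.8,0,0.4],[0,0,-0.9,0,0.4],[0,0,-0.9,0,0.4],[0,0,-0.1,0,0.6]]
  ]
}}

```text
time_s: 7.3
ee_pos: [545.7, 33.5, 198.2]
ee_rot: [179.2, -0.1, 83.0]
force: [0.3, 0.9, 1.3]
gripper_width: 40.3
gripper_force: 0.0
```

```bash
python3 plan.py 546.5 326.7 130 72.7
```

```text
t 7.3 [545.7  33.5 198.2] [ 1.7923e+02 -1.2000e-01  8.2990e+01] w 40.3 grip 0.0 F [0.3 0.9 1.3] d [  0.8 293.2 -68.2] -10.29
[0.809, -0.097, 0.189, 0.166]
[0.807, -0.113, 0.189, 0.166]
[0.804, -0.129, 0.189, 0.166]
[0.801, -0.145, 0.189, 0.166]
[0.798, -0.161, 0.189, 0.166]
[0.795, -0.177, 0.189, 0.166]
[0.791, -0.193, 0.189, 0.166]
[0.787, -0.209, 0.189, 0.166]
[0.783, -0.224, 0.189, 0.166]
```

{"fn": "send_rows", "kwargs": {
  "steps": [
    [[0.5,-0.06,0.1,0.17,0.6],[0.81,-0.1,0.19,0.17,0.6],[0.8,-0.13,0.19,0.17,0.6],[0.8,-0.14,0.19,0.17,0.6],[0.8,-0.16,0.19,0.17,0.6]]
  ]
}}

```text
time_s: 7.72
ee_pos: [543.0, 185.0, 156.4]
ee_rot: [180.0, -0.0, 77.1]
force: [-0.1, 0.2, -0.1]
gripper_width: 54.8
gripper_force: 0.0
```

{"fn": "send_rows", "kwargs": {
  "steps": [
    [[0.8,-0.18,0.19,0.17,0.6],[0.79,-0.19,0.19,0.17,0.6],[0.79,-0.21,0.19,0.17,0.6],[0.7,-0.22,0.19,0.17,0.6],[0.3,-0.1,0.1,0,0.6]]
  ]
}}

```text
time_s: 8.13
ee_pos: [542.2, 327.1, 121.0]
ee_rot: [-180.0, -0.0, 72.6]
force: [-0.0, -0.5, 0.2]
gripper_width: 54.4
gripper_force: 0.0
```

{"fn": "send_rows", "kwargs": {
  "steps": [
    [[0,0,0,0,0.6],[0,0,0,0,0.6]]
  ]
}}

```text
time_s: 8.3
ee_pos: [542.4, 323.2, 122.1]
ee_rot: [-180.0, 0.1, 72.6]
force: [-0.0, -0.4, 0.1]
gripper_width: 54.8
gripper_force: 0.0
```

```bash
python3 plan.py 546.5 326.7 28 72.7
python3 - <<'E'
from m import *
o=[]
for n in("top","side"):
    p,d,P=grab(n);np.savez(n+"0.npz",p=p,P=P)
    c=(p[235:315,270:390] if n=="top" else p[210:310,280:430]); o.append(cv2.resize(c[...,::-1],(400,300 if 0 else 267)))
    Q=P.reshape(-1,3);C=p.reshape(-1,3).astype(int);a=np.radians(-7);R=np.array([[np.cos(a),-np.sin(a)],[np.sin(a),np.cos(a)]])
    q=np.c_[(Q[:,:2]-[540.2,33])@R,Q[:,2]]
    for nm,y0,y1,z0 in(("rod",86,118,75),("shaft",-28,28,75),("collar",50,60,80),("handle",-107,-55,80),("tip",60,140,70)):
        k=(q[:,1]>y0)&(q[:,1]<y1)&(q[:,2]>z0)&(q[:,2]<130)&(abs(q[:,0])<16);print(n,nm,k.sum(),q[k].mean(0).round(1),q[k].max(0).round(1) if k.any() else 0)
    k=(q[:,1]>60)&(q[:,1]<140)&(q[:,2]>75)&(q[:,2]<130)&(abs(q[:,0])<16);print(line(q[k]))
    k=(C[:,0]>2*C[:,1])&(C[:,0]>90)&(C[:,0]>2*C[:,2])&(q[:,2]>85)&(q[:,2]<125)&(abs(q[:,0])<40)&(abs(q[:,1])<50);print("jaw",q[k].mean(0).round(1),q[k].min(0).round(1),q[k].max(0).round(1))
cv2.imwrite("pics/home.png",np.hstack(o))
E
```

```text
t 8.3 [542.4 323.2 122.1] [-1.7999e+02  1.0000e-01  7.2560e+01] w 54.8 grip 0.0 F [-0.  -0.4  0.1] d [  4.1   3.5 -94.1] 0.14
[0.038, 0.024, 0.784, -0.007]
[0.038, 0.024, 0.784, -0.007]
[0.038, 0.024, 0.784, -0.007]
top rod 76 [  0.9 101.8  89.7] [  8.8 117.8  96.2]
top shaft 138 [ 0.8 -0.3 90.9] [ 8.6 27.9 98.7]
top collar 36 [ 0.7 54.5 93.6] [ 11.3  59.5 100.9]
top handle 221 [  0.2 -81.   95.2] [ 12.5 -55.  103. ]
top tip 151 [ 0.9 90.5 89.7] [  8.8 123.4  96.4]
(array([ 0.9, 90.5, 89.7]), array([-5.000e-04,  9.997e-01, -2.410e-02]), array([-30.4,  33. ]), 151)
jaw [ 11.5   0.8 103. ] [  3.7 -43.8  88.5] [ 19.5  46.7 113.8]
side rod 0 [nan nan nan] 0
side shaft 0 [nan nan nan] 0
side collar 0 [nan nan nan] 0
side handle 0 [nan nan nan] 0
side tip 0 [nan nan nan] 0<stdin>:9: RuntimeWarning: Mean of empty slice.
  ret = um.true_divide(
m.py:7: RuntimeWarning: Mean of empty slice.
  m=Q.mean(0);w=np.linalg.svd(Q-m,full_matrices=False)[2][0]; w=w*np.sign(w[1]); t=(Q-m)@w
Traceback (most recent call last):
  File "m.py", line 7, in line
    m=Q.mean(0);w=np.linalg.svd(Q-m,full_matrices=False)[2][0]; w=w*np.sign(w[1]); t=(Q-m)@w
                  ~~~~~~~~~~~~~~~~~~~~~~~~~~~~~~~~~~~~~~~~~^^^
IndexError: index 0 is out of bounds for axis 0 with size 0
```

The mandrel is home: its shaft is within 1 mm of the seat axis, the tip at y = 123 mm, and the jaw back where it was at the start. Next I take the brass sleeve.

{"fn": "send_rows", "kwargs": {
  "steps": [
    [[0.06,0.04,0.8,0,0.6],[0.055,0.03,0.8,0,0.6],[0,0,0.6,0,0.6],[0,0,0.27,0,0.6],[0,0,0,0,0.6]]
  ],
  "squeeze": 20
}}

```text
time_s: 8.82
ee_pos: [545.5, 324.8, 21.8]
ee_rot: [-179.8, 0.2, 72.4]
force: [-0.2, 0.3, -0.4]
gripper_width: 54.7
gripper_force: 0.0
```

{"fn": "send_rows", "kwargs": {
  "steps": [
    [[0,0,0,0,0.6],[0,0,0,0,0.6]]
  ]
}}

```text
time_s: 8.98
ee_pos: [548.1, 327.3, 26.0]
ee_rot: [179.9, -0.1, 72.4]
force: [0.1, -0.7, 0.1]
gripper_width: 54.7
gripper_force: 0.0
```

```bash
python3 plan.py 546.5 326.7 22 72.7
python3 - <<'E'
from m import *
p,d,P=grab("side");cv2.imwrite("pics/br.png",cv2.resize(p[300:450,240:440,::-1],None,fx=4,fy=4))
E
```

```text
t 8.98 [548.1 327.3  26. ] [ 1.7985e+02 -1.5000e-01  7.2430e+01] w 54.7 grip 0.0 F [ 0.1 -0.7  0.1] d [-1.6 -0.6 -4. ] 0.27
[-0.027, -0.034, 0.099, -0.04]
```

View pics/br.png

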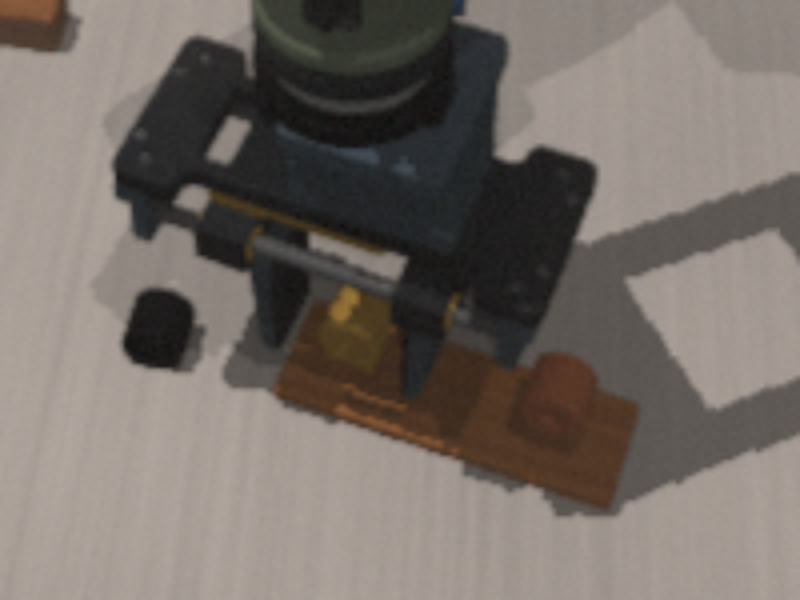

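The fingers straddle the brass sleeve at crop (355,335), and the copper sleeve and black look-alike are clear. I lower slightly and close.

{"fn": "send_rows", "kwargs": {
  "steps": [
    [[-0.03,-0.03,0.08,-0.04,0.6],[0,0,0,0,0.6],[0,0,0,0,0],[0,0,0,0,0],[0,0,0,0,0]]
  ]
}}

```text
time_s: 9.45
ee_pos: [545.2, 326.5, 21.0]
ee_rot: [180.0, -0.0, 72.8]
force: [-0.7, -0.0, -0.7]
gripper_width: 37.3
gripper_force: 0.0
```

{"fn": "send_rows", "kwargs": {
  "steps": [
    [[0,0,0,0,0],[0,0,0,0,0],[0,0,0,0,0]]
  ]
}}

```text
time_s: 9.7
ee_pos: [546.5, 326.3, 21.2]
ee_rot: [179.8, -0.1, 72.8]
force: [3.3, -1.5, 1.4]
gripper_width: 26.6
gripper_force: 20.0
```

```bash
python3 plan.py 546.5 326.7 106 72.7
```

```text
t 9.7 [546.5 326.3  21.2] [ 1.7985e+02 -5.0000e-02  7.2770e+01] w 26.6 grip 20.0 F [ 3.3 -1.5  1.4] d [-0.   0.4 84.8] -0.07
[0.003, -0.001, -0.707, 0.003]
[0.003, -0.001, -0.707, 0.003]
[0.003, -0.001, -0.707, 0.003]
```

{"fn": "send_rows", "kwargs": {
  "steps": [
    [[0,0,-0.3,0,0],[0,0,-0.6,0,0],[0,0,-0.7,0,0],[0,0,-0.4,0,0],[0,0,0,0,0]]
  ]
}}

```text
time_s: 10.12
ee_pos: [546.8, 328.0, 105.4]
ee_rot: [179.7, -0.3, 72.7]
force: [0.1, 1.0, -0.6]
gripper_width: 26.5
gripper_force: 20.0
```

```bash
python3 plan.py 561 195.5 71 83 5
```

```text
t 10.12 [546.8 328.  105.4] [179.74  -0.35  72.74] w 26.5 grip 20.0 F [ 0.1  1.  -0.6] d [  14.2 -132.5  -34.4] 10.26
[-0.612, 0.264, 0.172, -0.299]
[-0.621, 0.242, 0.172, -0.299]
[-0.629, 0.22, 0.172, -0.299]
[-0.636, 0.197, 0.172, -0.299]
[-0.643, 0.174, 0.172, -0.299]
```

{"fn": "send_rows", "kwargs": {
  "steps": [
    [[-0.6,0.26,0.17,-0.3,0],[-0.62,0.24,0.17,-0.3,0],[-0.63,0.22,0.17,-0.3,0],[-0.64,0.2,0.17,-0.3,0],[-0.64,0.17,0.17,-0.3,0]]
  ]
}}

```text
time_s: 10.53
ee_pos: [557.8, 193.2, 65.3]
ee_rot: [-179.8, 0.0, 83.2]
force: [0.8, -0.9, -0.6]
gripper_width: 26.6
gripper_force: 20.0
```

{"fn": "send_rows", "kwargs": {
  "steps": [
    [[0,0,0,0,0],[0,0,0,0,0],[0,0,0,0,0]]
  ]
}}

```text
time_s: 10.78
ee_pos: [558.7, 194.7, 66.2]
ee_rot: [-179.9, -0.0, 83.0]
force: [0.5, -0.0, -0.6]
gripper_width: 26.4
gripper_force: 20.0
```

```bash
python3 plan.py 560.6 191.7 69.5 83
python3 - <<'E'
from m import *
p,d,P=grab("side");cv2.imwrite("pics/pre.png",cv2.resize(p[220:370,260:460,::-1],None,fx=4,fy=4))
a=np.radians(-7);R=np.array([[np.cos(a),-np.sin(a)],[np.sin(a),np.cos(a)]]);C=p.reshape(-1,3).astype(int)
Q=P.reshape(-1,3);q=np.c_[(Q[:,:2]-[541.1,32.9])@R,Q[:,2]]
k=(q[:,1]>86)&(q[:,1]<128)&(q[:,2]>70)&(q[:,2]<98)&(abs(q[:,0])<14);print("rod",k.sum(),q[k].mean(0),q[k].max(0))
k=(q[:,1]>140)&(q[:,1]<185)&(q[:,2]>60)&(q[:,2]<105)&(abs(q[:,0])<20)&(C[:,0]>1.5*C[:,2])&(C[:,0]>60);print("slv",k.sum(),q[k].mean(0),q[k].min(0),q[k].max(0))
E
```

```text
t 10.78 [558.7 194.7  66.2] [-1.7992e+02 -1.0000e-02  8.3010e+01] w 26.4 grip 20.0 F [ 0.5 -0.  -0.6] d [ 1.9 -3.   3.3] -0.01
[-0.069, 0.056, -0.082, 0.001]
rod 22 [  0.60180703 116.16308739  90.95413573] [  4.77502623 121.76431344  93.43204803]
slv 201 [ -1.49034613 167.85338114  87.27035316] [-13.80816025 152.98058245  69.4259621 ] [ 11.33203006 176.95031495  99.39643362]
```

View pics/pre.png

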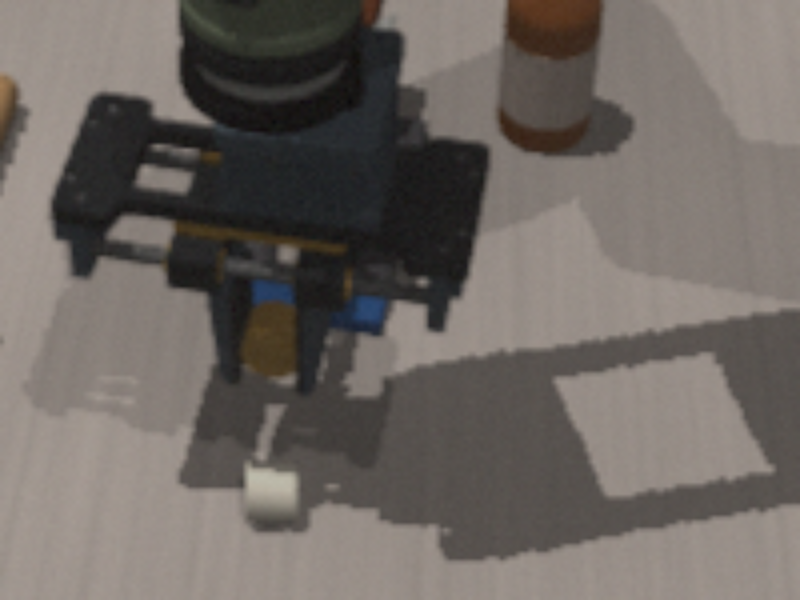

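The sleeve hangs level in the fingers at crop (272,340), ahead of the tip, about 2 mm off the rod axis in x and a few mm low. I correct both before sliding it on.

{"fn": "send_rows", "kwargs": {
  "steps": [
    [[-0.06,0.056,-0.065,0,0],[0,0,0,0,0],[0,0,0,0,0],[0,0,0,0,0]]
  ]
}}

```text
time_s: 11.17
ee_pos: [561.2, 192.2, 69.5]
ee_rot: [180.0, -0.0, 83.1]
force: [-0.5, 0.3, -0.2]
gripper_width: 26.8
gripper_force: 20.0
```

```bash
python3 plan.py 554.5 141.5 69 83 4
```

```text
t 11.17 [561.2 192.2  69.5] [ 1.7998e+02 -1.0000e-02  8.3090e+01] w 26.8 grip 20.0 F [-0.5  0.3 -0.2] d [ -6.7 -50.7  -0.5] -0.09
[-0.32, -0.003, 0.003, 0.003]
[-0.32, -0.003, 0.003, 0.003]
[-0.32, -0.003, 0.003, 0.003]
[-0.32, -0.003, 0.003, 0.003]
```

{"fn": "send_rows", "kwargs": {
  "steps": [
    [[-0.3,0,0,0,0],[-0.3,0,0,0,0],[-0.3,0,0,0,0],[-0.3,0,0,0,0],[0,0,0,0,0]]
  ]
}}

```text
time_s: 11.58
ee_pos: [554.6, 141.2, 69.3]
ee_rot: [-179.9, 0.1, 82.9]
force: [0.2, 0.6, -0.7]
gripper_width: 26.7
gripper_force: 20.0
```

```bash
python3 plan.py 550 106 69 83 3
```

```text
t 11.58 [554.6 141.2  69.3] [-1.7994e+02  7.0000e-02  8.2920e+01] w 26.7 grip 20.0 F [ 0.2  0.6 -0.7] d [ -4.6 -35.2  -0.3] 0.08
[-0.296, -0.002, 0.002, -0.004]
[-0.296, -0.002, 0.002, -0.004]
[-0.296, -0.002, 0.002, -0.004]
```

No contact force so far. I slide on to 4 mm short of the collar.

{"fn": "send_rows", "kwargs": {
  "steps": [
    [[-0.3,0,0,0,0],[-0.3,0,0,0,0],[-0.26,0,0,0,0],[0,0,0,0,0],[0,0,0,0,0]]
  ]
}}

```text
time_s: 12.0
ee_pos: [551.2, 109.3, 69.4]
ee_rot: [180.0, -0.0, 83.0]
force: [-0.1, 0.6, -0.6]
gripper_width: 26.5
gripper_force: 20.0
```

{"fn": "send_rows", "kwargs": {
  "steps": [
    [[-0.06,0,0,0,0],[-0.04,0,0,0,0],[0,0,0,0,0],[0,0,0,0,0]]
  ]
}}

```text
time_s: 12.33
ee_pos: [550.7, 106.2, 69.3]
ee_rot: [180.0, -0.0, 83.1]
force: [0.5, -0.9, -0.0]
gripper_width: 26.5
gripper_force: 20.0
```

{"fn": "send_rows", "kwargs": {
  "steps": [
    [[-0.06,0,0,0,0],[0,0,0,0,0],[0,0,0,0,0]]
  ]
}}

```text
time_s: 12.58
ee_pos: [550.4, 103.6, 69.3]
ee_rot: [-180.0, 0.0, 83.1]
force: [0.8, 0.1, -0.4]
gripper_width: 26.7
gripper_force: 20.0
```

{"fn": "send_rows", "kwargs": {
  "steps": [
    [[-0.04,0,0,0,0],[0,0,0,0,0],[0,0,0,0,0]]
  ]
}}

```text
time_s: 12.83
ee_pos: [550.2, 101.9, 69.3]
ee_rot: [180.0, 0.0, 83.1]
force: [0.2, -0.1, -0.8]
gripper_width: 26.4
gripper_force: 20.0
```

{"fn": "send_rows", "kwargs": {
  "steps": [
    [[-0.04,0,0,0,0],[0,0,0,0,0],[0,0,0,0,0]]
  ]
}}

```text
time_s: 13.08
ee_pos: [550.0, 100.3, 69.4]
ee_rot: [180.0, 0.0, 83.1]
force: [-0.5, -0.4, -0.2]
gripper_width: 26.5
gripper_force: 20.0
```

{"fn": "send_rows", "kwargs": {
  "steps": [
    [[-0.04,0,0,0,0],[0,0,0,0,0],[0,0,0,0,0]]
  ]
}}

```text
time_s: 13.33
ee_pos: [549.8, 98.8, 69.4]
ee_rot: [180.0, -0.0, 83.0]
force: [-0.3, 1.0, -0.8]
gripper_width: 26.6
gripper_force: 20.0
```

Run:
```python
from m import *
a=np.radians(-7);R=np.array([[np.cos(a),-np.sin(a)],[np.sin(a),np.cos(a)]]);o=[]
for n in("top","side"):
    p,d,P=grab(n);C=p.reshape(-1,3).astype(int)
    Q=P.reshape(-1,3);q=np.c_[(Q[:,:2]-[541.1,32.9])@R,Q[:,2]]
    k=(q[:,1]>84)&(q[:,1]<128)&(q[:,2]>75)&(q[:,2]<98)&(abs(q[:,0])<12);print(n,"rod",k.sum(),q[k].mean(0).round(1),q[k].max(0).round(1))
    k=(q[:,1]>40)&(q[:,1]<100)&(q[:,2]>65)&(q[:,2]<105)&(abs(q[:,0])<18)&(C[:,0]>1.5*C[:,2])&(C[:,1]>1.4*C[:,2])&(C[:,0]>50);print("slv",k.sum(),np.percentile(q[k],[2,50,98],0).round(1) if k.any() else 0)
    k=(q[:,1]>-115)&(q[:,1]<-50)&(q[:,2]>85)&(q[:,2]<105)&(abs(q[:,0])<14);print("handle",k.sum(),np.percentile(q[k],[1,99],0).round(1) if k.any() else 0)
    o.append(cv2.resize((p[225:325,260:400] if n=="top" else p[220:320,260:400])[...,::-1],(400,286)))
cv2.imwrite("pics/fit.png",np.hstack(o))
```

```text
<stdin>:6: RuntimeWarning: Mean of empty slice.
  ret = um.true_divide(
Traceback (most recent call last):
ValueError: zero-size array to reduction operation maximum which has no identity
```

```bash
cat > fit.py <<'E'
from m import *
a=np.radians(-7);R=np.array([[np.cos(a),-np.sin(a)],[np.sin(a),np.cos(a)]]);o=[]
def pr(t,q): print(t,len(q),np.percentile(q,[2,50,98],0).round(1).tolist() if len(q) else "")
for n in("top","side"):
    p,d,P=grab(n);C=p.reshape(-1,3).astype(int)
    Q=P.reshape(-1,3);q=np.c_[(Q[:,:2]-[541.1,32.9])@R,Q[:,2]]
    br=(C[:,0]>1.5*C[:,2])&(C[:,1]>1.4*C[:,2])&(C[:,0]>50)
    def sel(y0,y1,z0,z1,w): return (q[:,1]>y0)&(q[:,1]<y1)&(q[:,2]>z0)&(q[:,2]<z1)&(abs(q[:,0])<w)
    pr(n+" rod",q[sel(84,130,75,98,12)&~br]);pr("slv",q[sel(40,100,65,105,18)&br]);pr("handle",q[sel(-120,-50,85,105,14)]);pr("collar?",q[sel(49,62,95,105,14)&~br])
    o.append(cv2.resize((p[225:325,260:400] if n=="top" else p[220:320,260:400])[...,::-1],(400,286)))
cv2.imwrite("pics/fit.png",np.hstack(o))
E
python3 fit.py
```

```text
top rod 0 
slv 0 
handle 234 [[-10.6, -107.6, 87.7], [-0.8, -80.1, 95.3], [10.4, -51.8, 100.7]]
collar? 0 
side rod 112 [[-6.5, 84.9, 85.2], [-0.7, 103.7, 91.1], [6.2, 122.1, 94.3]]
slv 134 [[-10.1, 55.9, 79.4], [0.7, 72.6, 97.5], [13.5, 80.1, 102.0]]
handle 0 
collar? 19 [[-8.5, 49.3, 95.2], [1.5, 52.3, 98.3], [13.8, 60.6, 103.2]]
```

View pics/fit.png

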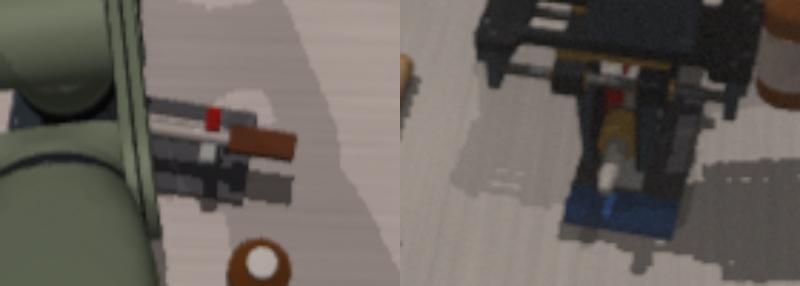

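The sleeve is on the rod, with its front face at y ≈ 80–82 mm, so it is practically at the collar. One more small push to feel the stop.

{"fn": "send_rows", "kwargs": {
  "steps": [
    [[-0.04,0,0,0,0],[0,0,0,0,0],[0,0,0,0,0]]
  ]
}}

```text
time_s: 13.73
ee_pos: [549.6, 97.2, 69.3]
ee_rot: [180.0, 0.0, 83.1]
force: [-0.3, 1.8, -1.1]
gripper_width: 26.5
gripper_force: 20.0
```

{"fn": "send_rows", "kwargs": {
  "steps": [
    [[-0.04,0,0,0,0],[0,0,0,0,0],[0,0,0,0,0]]
  ]
}}

```text
time_s: 13.98
ee_pos: [549.6, 96.2, 69.4]
ee_rot: [180.0, -0.1, 83.0]
force: [-0.3, 4.8, -0.9]
gripper_width: 26.8
gripper_force: 20.0
```

The collar is felt at 4.8 N. Release and lift.

{"fn": "send_rows", "kwargs": {
  "steps": [
    [[0,0,0,0,0.45],[0,0,0,0,0.5],[0,0,0,0,0.5],[0,0,0,0,0.5]]
  ]
}}

```text
time_s: 14.32
ee_pos: [548.9, 94.9, 69.3]
ee_rot: [-179.9, 0.1, 83.1]
force: [-0.3, -0.6, -0.4]
gripper_width: 45.4
gripper_force: 0.0
```

{"fn": "send_rows", "kwargs": {
  "steps": [
    [[0,0,-0.4,0,0.5],[0,0,-0.8,0,0.5],[0.3,0,-0.9,0,0.5],[0.8,0,-0.5,0,0.5],[1,0,0,0,0.5]]
  ]
}}

```text
time_s: 14.73
ee_pos: [561.9, 177.9, 178.8]
ee_rot: [179.5, -0.1, 82.9]
force: [1.1, 0.9, 0.5]
gripper_width: 45.5
gripper_force: 0.0
```

{"fn": "send_rows", "kwargs": {
  "steps": [
    [[1,0,0,0,0.5],[1,0,0,0,0.5],[1,0,0,0,0.5],[0.6,0,0,0,0.5],[0,0,0,0,0.5]]
  ]
}}

```text
time_s: 15.15
ee_pos: [576.6, 325.9, 172.2]
ee_rot: [-179.9, 0.0, 83.3]
force: [0.2, -0.5, -0.0]
gripper_width: 46.0
gripper_force: 0.0
```

```bash
python3 fit.py
```

```text
top rod 79 [[-5.9, 85.5, 82.3], [-0.3, 100.7, 90.3], [6.5, 118.3, 96.5]]
slv 107 [[-12.6, 53.6, 83.2], [-1.8, 65.4, 94.1], [10.7, 76.3, 101.2]]
handle 239 [[-10.7, -110.3, 87.8], [-0.6, -82.4, 95.3], [11.0, -52.6, 101.3]]
collar? 7 [[-9.1, 49.5, 95.3], [3.2, 51.0, 98.2], [10.1, 51.7, 99.9]]
side rod 0 
slv 0 
handle 204 [[-11.5, -110.5, 89.3], [-1.4, -78.5, 96.6], [9.6, -52.4, 99.9]]
collar? 0
```

View pics/fit.png

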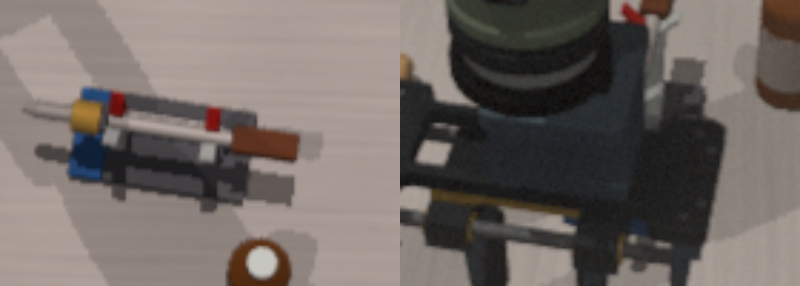

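The top view shows the sleeve on the bare end against the collar at crop (87,117). The mandrel is home, the jaw shut, the bottle standing, and the gripper clear. Handing in.

```bash
python3 -c "
from h import *
print(env.job_done())"
```

```text
the job is handed in; nothing more can be done
None
```

The job is handed in, with no verdict returned: by the last picture and measurements the mandrel is home in both forks with the jaw shut, the brass sleeve is up against the collar, and the gripper is clear; the copper sleeve, file and mallet were never touched but I did not re-measure them.

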